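# Eject the spent pipette tip into the waste dish

## Task

Throw the spent blue tip off the pipette that is clamped on the stand: slide the white porcelain dish by its handle until it stands centred below the tip and let go of it, then press the pipette's button slowly straight down, past the soft first stop to the firm second stop, so that the tip drops into the dish, and let the button come all the way back up. Feel for the second stop and do not force the button against it; do not touch the tip, and leave the tube rack, the amber bottle and the wash bottle where they are.

Things in the scene. Friction and masses are not known exactly. Their poses are not given: they have to be found in the camera images.
- stand: Retort stand holding a white pipette upright in its clamp; fixed. Origin on the bench exactly below the pipette's vertical axis; its +x points from the pipette back to the rod (12 mm thick, 285 mm high, 135 mm behind the axis). Base plate 14 mm high, 200 mm wide, 95 to 245 mm behind the axis: the bench below and before the pipette is free. Clamp jaws reach 26 mm to each side, 203 to 235 mm up.
- handle_top (a point): Centre of the top of the pipette's white handle (36 mm across), on its axis, 288 mm above the bench. The button, a blue cap 25 mm across and 8 mm thick on a thin steel rod, stands above it: its top, when up, is 24 to 46 mm above this point. How high is set by its thread, differs from case to case and is not reported; both stops shift with it.
- plunger (a joint): Travel of the button on the soft first spring only, m: 0 up at rest, 0.009 at the soft first stop, and it stays there however far the button is pressed beyond. Takes about 1.5 N to start and 3 N at the first stop. The button springs back up when released.
- nozzle (a point): Lower end of the pipette's nozzle, on its axis, 114 mm above the bench, hidden in the tip. The grey ejector sleeve round it, just above the tip, moves with the button past the first stop: 5 N to start, 9 N at the firm second stop 6 mm further down, a passing 1 to 2 N more as the tip comes off at about 4.5 mm. The second stop gives 1 mm per 11 N: over 30 N on pipette or stand counts as forcing it.
- tip: Spent blue plastic pipette tip, 70 mm long, 13 mm across at its open top, pointed below, 12 g. Hangs upright on the pipette's nozzle, its point 60 mm above the bench. Origin at its point, z along it towards the open top.
- tip_mid (a point): Middle of the tip, 35 mm from its point.
- dish: White porcelain dish with a straight side handle, loose, 260 g. Bowl 100 mm across the rim, 89 mm across the foot, 46 mm high, wall 4 mm, floor 5 mm thick. Origin: centre of its underside. The handle is a level round bar, 13 mm thick, its axis 34 mm above the bench, that points along the dish's -x and ends 131 mm from the dish's centre. The dish passes below the tip with 14 mm to spare.
- dish_grip (a point): Point on the axis of the dish's handle where to grip it, 105 mm from the dish's centre along its -x, 34 mm above the bench.
- rack: Bystander: green test-tube rack, 180 x 72 mm (long side along its x) and 62 mm high, with four glass tubes reaching 146 to 162 mm. Origin: centre of its underside.
- reagent: Bystander: amber glass bottle with a red cap, 62 mm across, 125 mm high. Origin: centre of its underside.
- washbottle: Bystander: white wash bottle with a red cap and bent red spout (reaching 52 mm along its -x), 68 mm across, 182 mm high. Origin: centre of its underside.
Not all that is in view belongs to the job. What is shaped like the dish but brown, green or yellow is not meant.

How it is judged:
By the outcome, as a careful person would: the job done as asked, in the order asked, and still so for the second after the job is handed in, with the robot touching nothing.
It also fails if it takes over 70 s, if anything falls off the work surface, if the arm or the gripper's body presses on something with over 40 N, if the wrist force passes 120 N, or if a joint passes its speed limit or range.

## Robot

A 6-joint arm with a two-finger parallel gripper is mounted at the origin on the work surface. World frame = base frame: x ahead of the robot, y to its left, z up, the work surface at z = 0. Lengths are in m, angles in rad, forces in N, time in s.
With the tool pointing down it reaches from about 0.2 to 0.875 m from the base axis. Payload 3.4 kg.
Tool frame: the origin (TCP) lies between the finger pads; the fingertips stand 25 mm ahead of it and the grasp point (between the pads) lies 6 mm ahead of it (r.nose_length is the z of the fingertips in the tool frame, in m); z points along the fingers, y is the line along which they close (so a half turn about z gives the same grasp; the last joint's range is limited). The gripper opens to 94 mm and grips with 3 to 60 N. Pads are 16 mm wide; open, the fingers measure 119 mm over their backs; the gripper's body (75 mm by 177 mm) begins 78 mm behind the grasp point.
Start: joints at [-1.399, 0.276, 1.505, -0, 1.361, -0.121], TCP at [0.166, -0.551, 0.23] pointing down, gripper open.
Joint ranges: [-2.89, 2.89], [-0.75, 2.08], [0.22, 2.7], [-1.18, 4.32], [0.11, 2.71], [-2.7, 2.7]. Speed limits (rad/s): [2.57, 2.57, 3.14, 3.14, 3.14, 3.14].

## Interface

Orientations are given as a unit quaternion [w, x, y, z].
In Python, from plant import r, gripper_to, inverse_kinematics, vision, models, telemetry gives the robot as it stands. Calls block until the motion is done:
- r.move_to(position, orientation): joint-space move of the TCP to a pose.
- r.move_l(position, rot=None, vel=0.15, guard=None): straight line of the TCP; rot=None keeps the orientation; vel is the mean speed in m/s. With guard (N) it stops when the force on the tool has changed by that much, and returns True; else False.
- r.movej(angles): joint-space move.
- gripper_to(opening, f_grip=None): finger opening in m; f_grip is the grip in N (None keeps the last); returns when the fingers have stopped.
- r.hold(seconds).
- inverse_kinematics(position, orientation): joint angles nearest the present ones, or None.
- vision.snapshot(name): name is "scene" or "side" or "wrist"; returns the picture (384x512x3 uint8, red, green, blue); there is no depth.
- vision.get_calibration(name): a dict with "fx", "fy", "cx", "cy" (pixels), "position" and "orientation" of the camera in the world. Camera axes: x right, y down, z forward; pixel columns grow to the right and rows downward; lengths in m; the calibration is good to about 2 mm. A picture is of the moment at which its call begins: read the wrist's pose just before it. get_calibration takes no time and is no camera call; for the wrist camera it gives the pose at the moment of the call.
A pose or a line that the arm cannot do raises r.PlanningError and nothing moves.
- r.sign_off(): hands the job in; it is judged then, once.
Trained networks look in the newest picture that a camera, given by its name, has taken for a name from the list of things; names that differ only in an ending like _2 or _b are one class to them, and where a whole thing is asked for, a point or a joint stands for the part that bears it (a point fixed in the world has none). Each returns a list of dicts, best first, with "score" (0 to 1); they miss things now and then, are a little off and sometimes report something else, mostly with a low value. They report only what shows in the picture. A call takes as long as a camera call. They do not tell look-alikes from the thing itself.
- models.boxes_of(thing, camera): "at" ([x, y, z] in m, in world coordinates, good to about 4 mm: the middle of the surface that is visible of it).
- models.regions_of(thing, camera): "pixels" (384x512 bool, what is visible of it).
- models.mark_of(thing, camera): "at" ([x, y, z] in m, in world coordinates, good to about 4 mm: a listed point, or the origin of a listed thing).
Readings, each from a call of its own:
- telemetry.current_t(): time.
- telemetry.current_joints(): joint angles.
- telemetry.current_dq(): joint speeds.
- telemetry.current_joint_efforts(): joint torques, N m.
- telemetry.current_ee_pos(): TCP position.
- telemetry.current_tool_rot(): TCP orientation.
- telemetry.current_wrist_force(): force on the tool from outside, world axes, zero at the start.
- telemetry.current_torque(): the same for the moment, N m.
- telemetry.current_opening(): finger opening in m.
- telemetry.current_finger_force(): force on a finger pad.
Only numpy, scipy, OpenCV 4.12 (cv2) and the standard library are available. Lean on these libraries where they do the work, as an engineer would, in place of code of your own. Each camera call takes 0.05 s, during which the arm holds its last target. There are 200 camera calls.

## Working session

There is one attempt and no reset: what is moved stays moved. The work goes in short steps, each a Python script; the robot and the scene stay as the last script left them, time stands still between calls to the robot, and variables do not carry over. Pictures are saved under pics/ and viewed, at most 10 in all, crops included, and the job is handed in when it is done.

```bash
ls; mkdir -p pics
python3 - <<'E'
from plant import r, vision, models, telemetry
import cv2, numpy as np
a=vision.snapshot("scene"); b=vision.snapshot("side")
cv2.imwrite("pics/a.png",cv2.cvtColor(a,cv2.COLOR_RGB2BGR));cv2.imwrite("pics/b.png",cv2.cvtColor(b,cv2.COLOR_RGB2BGR))
for c in("scene","side"):
  k=vision.get_calibration(c);print(c,k)
  for t in["stand","handle_top","nozzle","tip","tip_mid","dish","dish_grip","rack","reagent","washbottle"]:
    print(t,[(np.round(d["at"],3).tolist(),round(d["score"],2)) for d in models.mark_of(t,c)[:4]])
print(telemetry.current_t(),telemetry.current_tool_rot(),telemetry.current_wrist_force())
E
```

```text
pics
scene {'fx': 442.4323025837209, 'fy': 442.4323025837209, 'cx': 252.73535840791467, 'cy': 196.0262052879069, 'position': array([1.45953652, 0.61255434, 0.93707736]), 'orientation': array([-0.21191898,  0.39603627,  0.78793102, -0.42120106])}
stand []
handle_top [([0.543, -0.011, 0.288], 0.85)]
nozzle [([0.538, -0.011, 0.115], 0.69)]
tip [([0.542, -0.01, 0.06], 0.52)]
tip_mid [([0.542, -0.012, 0.091], 0.6)]
dish [([0.794, -0.252, -0.001], 0.97), ([0.632, -0.509, -0.002], 0.91), ([0.261, -0.268, -0.001], 0.87), ([0.429, -0.488, 0.001], 0.76)]
dish_grip [([0.694, -0.599, 0.037], 0.93), ([0.811, -0.147, 0.033], 0.91), ([0.432, -0.294, 0.032], 0.79), ([0.483, -0.398, 0.035], 0.69)]
rack [([0.535, 0.237, -0.002], 0.94)]
reagent [([0.699, -0.37, 0.002], 0.75)]
washbottle [([0.7, 0.38, 0.001], 0.65)]
side {'fx': 407.08366897115303, 'fy': 407.08366897115303, 'cx': 262.6241604585561, 'cy': 190.2290953004816, 'position': array([ 0.41019159, -0.91794863,  1.16044554]), 'orientation': array([-0.34962302,  0.9349416 , -0.05717036,  0.01948055])}
stand []
handle_top [([0.542, -0.011, 0.291], 0.89)]
nozzle [([0.537, -0.008, 0.109], 0.86)]
tip [([0.54, -0.014, 0.06], 0.48)]
tip_mid [([0.536, -0.011, 0.09], 0.44)]
dish [([0.637, -0.513, 0.002], 0.93), ([0.54, -0.276, 0.001], 0.89), ([0.263, -0.26, 0.002], 0.85), ([0.793, -0.254, -0.002], 0.85)]
dish_grip [([0.226, -0.363, 0.037], 0.74), ([0.807, -0.149, 0.032], 0.72), ([0.432, -0.291, 0.034], 0.66), ([0.485, -0.398, 0.031], 0.63)]
rack [([0.536, 0.238, -0.0], 0.71)]
reagent [([0.702, -0.366, 0.0], 0.66)]
washbottle [([0.701, 0.383, -0.002], 0.64), ([0.538, 0.239, 0.0], 0.64), ([0.537, -0.275, -0.001], 0.29)]
1.1 [4.70333763e-05 9.89305509e-01 1.45858175e-01 4.00207325e-06] [-0.65224044  0.63086029 -0.00397836]
```

View pics/a.png

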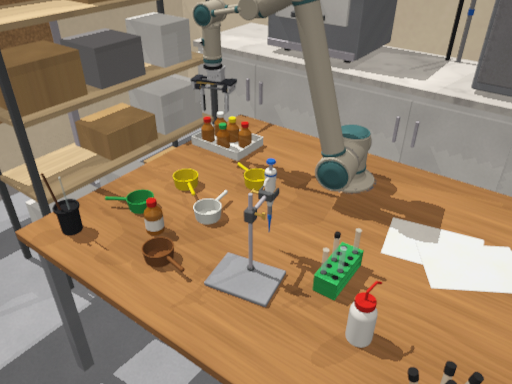

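View pics/b.png

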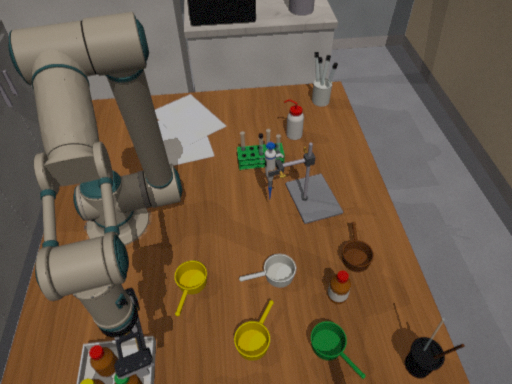

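The white dish is at (280,270) in the side view with its handle pointing to (243,278), and at (208,211) in the scene view. The look-alikes in the side view are yellow (190,277), yellow (252,340), green (327,340) and brown (357,255). Only the one at (280,270) is white porcelain. I'll confirm it in a crop and refine the measurement.

```bash
cat > h.py <<'E'
from plant import r, gripper_to, inverse_kinematics, vision, models, telemetry
import cv2, numpy as np
from scipy.spatial.transform import Rotation as R
def down(a): return np.array([0,np.cos(a/2),np.sin(a/2),0])   # tool down, tool x at heading a
def rot(q): return R.from_quat(np.roll(q,-1)).as_matrix()
def ray(k,uv,z):
    d=rot(k["orientation"])@[(uv[0]-k["cx"])/k["fx"],(uv[1]-k["cy"])/k["fy"],1]
    return k["position"]+d*(z-k["position"][2])/d[2]
def marks(t,near,n=4,tol=.06,cams=("scene","side")):
    o=[]
    for c in cams:
        for _ in range(n):
            vision.snapshot(c)
            o+=[d["at"] for d in models.mark_of(t,c) if np.linalg.norm(np.array(d["at"])[:2]-near)<tol]
    o=np.array(o); return np.median(o,0),o.std(0),len(o)
E
python3 - <<'E'
from h import *
for t,n in [("dish",(.54,-.276)),("dish_grip",(.432,-.293)),("handle_top",(.542,-.011)),("tip",(.542,-.011)),("nozzle",(.54,-.01))]:
    m=marks(t,n,3); print(t,[np.round(x,4) for x in m])
ims=[]
for c in("scene","side"):
    im=vision.snapshot(c);k=vision.get_calibration(c)
    hsv=cv2.cvtColor(im,cv2.COLOR_RGB2HSV)
    for d in models.regions_of("dish",c):
        p=d["pixels"]; v,u=np.nonzero(p); 
        print(c,round(d["score"],2),u.mean().round(),v.mean().round(),"sat",np.median(hsv[p][:,1]))
u,v=280,270
cr=cv2.resize(im[v-50:v+45,u-60:u+60],None,fx=5,fy=5,interpolation=cv2.INTER_CUBIC)
cv2.imwrite("pics/crop.png",cv2.cvtColor(cr,cv2.COLOR_RGB2BGR))
k=vision.get_calibration("wrist");T=rot(telemetry.current_tool_rot())
print("cam in tool",T.T@(k["position"]-telemetry.current_ee_pos()),telemetry.current_t())
E
```

```text
dish [array([ 0.5384, -0.2761,  0.0025]), array([0.0017, 0.0018, 0.0023]), np.int64(5)]
dish_grip [array([ 0.4349, -0.2934,  0.033 ]), array([0.0015, 0.0016, 0.0012]), np.int64(6)]
handle_top [array([ 0.5399, -0.0104,  0.2883]), array([0.0025, 0.0022, 0.08  ]), np.int64(7)]
tip [array([ 0.5388, -0.0095,  0.0596]), array([0.0023, 0.0007, 0.0016]), np.int64(6)]
nozzle [array([ 0.5376, -0.0103,  0.1144]), array([0.0014, 0.0012, 0.0017]), np.int64(5)]
scene 0.88 135.0 200.0 sat 178.0
scene 0.75 186.0 180.0 sat 231.0
scene 0.75 253.0 178.0 sat 231.0
scene 0.7 208.0 210.0 sat 16.0
scene 0.63 159.0 253.0 sat 170.0
side 0.97 252.0 339.0 sat 255.0
side 0.9 331.0 344.0 sat 203.0
side 0.82 276.0 271.0 sat 16.0
side 0.66 190.0 280.0 sat 255.0
side 0.6 356.0 252.0 sat 192.0
cam in tool [ 0.06637078 -0.0008325  -0.15399765] 4.3
```

View pics/crop.png

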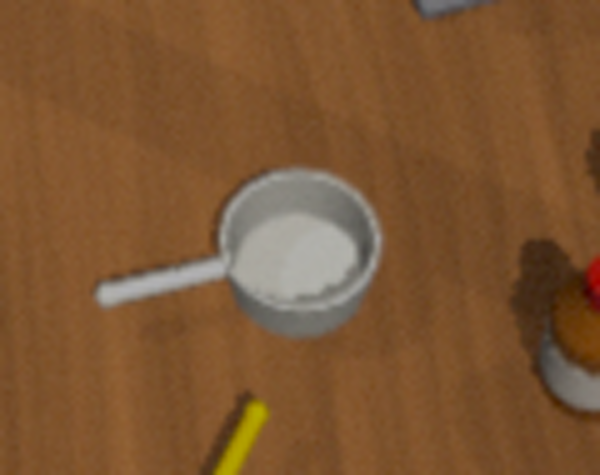

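The crop shows a plain white dish with its bar handle running left, which confirms the target. Next I'll grip the handle with the wrist camera turned away from the pipette.

Run:
```python
from h import *
g=np.array([.4345,-.2934]); hd=np.arctan2(.0173,.1035); ax=np.array([.539,-.010])
u=np.array([np.cos(hd),np.sin(hd)]); gt=ax-.105*u
for a in (hd+np.pi,hd):
    q=[inverse_kinematics([*p,z],down(a)) for p,z in((g,.2),(g,.04),(gt,.04),(gt,.2))]
    print(a,[None if x is None else np.round(x,2) for x in q])
    if all(x is not None for x in q): break
Q=down(a)
gripper_to(.05,30)
r.move_to([*g,.16],Q)
im=vision.snapshot("wrist");cv2.imwrite("pics/w.png",cv2.cvtColor(im,cv2.COLOR_RGB2BGR))
for t in("dish","dish_grip"): print(t,[(np.round(d["at"],4),round(d["score"],2)) for d in models.mark_of(t,"wrist")])
print(a,telemetry.current_t())
```

```text
3.307211329403151 [array([-0.73,  0.22,  1.66, -0.  ,  1.26, -2.46]), array([-0.73,  0.38,  1.88, -0.  ,  0.88, -2.46]), array([-0.22,  0.28,  2.07, -0.  ,  0.8 , -1.96]), array([-0.22,  0.09,  1.83, -0.  ,  1.23, -1.96])]
dish [(array([ 0.5397, -0.2751,  0.    ]), 0.91), (array([ 0.4293, -0.4858,  0.    ]), 0.71), (array([ 0.6377, -0.515 , -0.0014]), 0.67)]
dish_grip [(array([ 0.4842, -0.4029,  0.0336]), 0.91), (array([ 0.4305, -0.2928,  0.0291]), 0.71)]
3.307211329403151 7.2917
```

View pics/w.png

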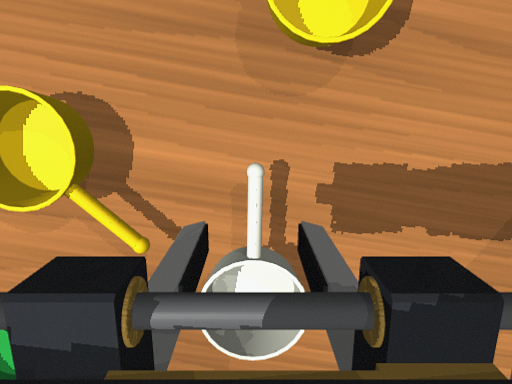

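The wrist view shows the white handle at (255,210), aligned and centred between the fingers. I'll grip it and slide the dish.

Run:
```python
from h import *
g=np.array([.4345,-.2934]); hd=np.arctan2(.0173,.1035); ax=np.array([.539,-.010])
u=np.array([np.cos(hd),np.sin(hd)]); gt=ax-.105*u
print(r.move_l([*g,.04],vel=.1,guard=8))
print(gripper_to(0,30),telemetry.current_opening(),telemetry.current_wrist_force())
print(r.move_l([*gt,.04],vel=.08,guard=12),telemetry.current_ee_pos(),telemetry.current_opening(),telemetry.current_wrist_force())
for t,n in [("dish",ax),("dish_grip",gt),("tip",ax),("handle_top",ax)]:
    try: print(t,[np.round(x,4) for x in marks(t,n,3)])
    except Exception as e: print(t,e)
for c in("scene","side"):
    im=vision.snapshot(c);cv2.imwrite(f"pics/{c}2.png",cv2.cvtColor(im,cv2.COLOR_RGB2BGR))
s=[cv2.imread("pics/scene2.png")[130:290,180:380],cv2.imread("pics/side2.png")[110:270,170:370]]
cv2.imwrite("pics/both.png",cv2.resize(np.hstack(s),None,fx=2,fy=2,interpolation=cv2.INTER_CUBIC))
print(telemetry.current_t())
```

```text
False
False 0.0122197009432185 [-0.43102112  0.33316633  0.51634025]
False [ 0.43543293 -0.02736888  0.03998306] 0.01196407768334651 [-0.41612769 -1.36724481  1.00184636]
dish [array([ 0.5382, -0.0118,  0.0024]), array([0.0015, 0.0011, 0.1006]), np.int64(7)]
dish_grip [array([ 0.4354, -0.0299,  0.0319]), array([0.0028, 0.001 , 0.0006]), np.int64(3)]
tip [array([ 0.5382, -0.01  ,  0.0588]), array([0.0029, 0.0013, 0.0022]), np.int64(6)]
handle_top [array([ 0.5407, -0.0116,  0.2876]), array([0.0014, 0.0012, 0.1071]), np.int64(8)]
15.3
```

View pics/both.png

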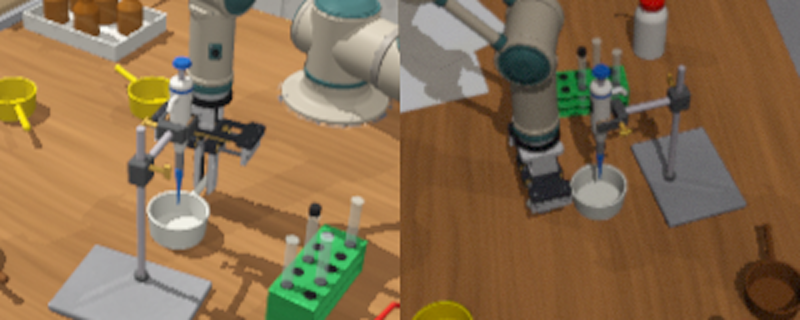

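The tip hangs over the middle of the bowl in both halves of the picture, at about (179,200) and (600,170). The measured offset is about 2 mm. I'll release, back off, and go above the button.

Run:
```python
from h import *
Q=telemetry.current_tool_rot(); p=telemetry.current_ee_pos(); hd=np.arctan2(.0173,.1035); u=np.array([np.cos(hd),np.sin(hd),0])
ax=np.array([.5395,-.0105])
gripper_to(.05); r.move_l(p-.06*u,vel=.1)
b=p-.06*u; b[2]=.42; r.move_l(b,vel=.25); gripper_to(0)
r.move_l([*ax,.42],vel=.2)
L=r.nose_length; print(L)
r.move_l([*ax,.345+L],vel=.08,guard=5)
r.hold(.2)
print(telemetry.current_ee_pos(),telemetry.current_wrist_force(),telemetry.current_t(),telemetry.current_opening())
print([np.round(x,4) for x in marks("dish",ax,2)])
k=[]
for c,(v,w) in {"scene":(130,180),"side":(110,170)}.items():
    im=vision.snapshot(c)[v:v+160,w:w+200]; k.append(cv2.cvtColor(im,cv2.COLOR_RGB2BGR))
cv2.imwrite("pics/pre.png",cv2.resize(np.hstack(k),None,fx=2,fy=2,interpolation=cv2.INTER_CUBIC))
```

```text
0.025
[ 0.53975211 -0.01053759  0.3705457 ] [-0.15635463 -0.05224957 -0.32404046] 21.2833 0.0007553445505678533
[array([ 0.5386, -0.0118,  0.0042]), array([0.0022, 0.0011, 0.0015]), np.int64(4)]
```

View pics/pre.png

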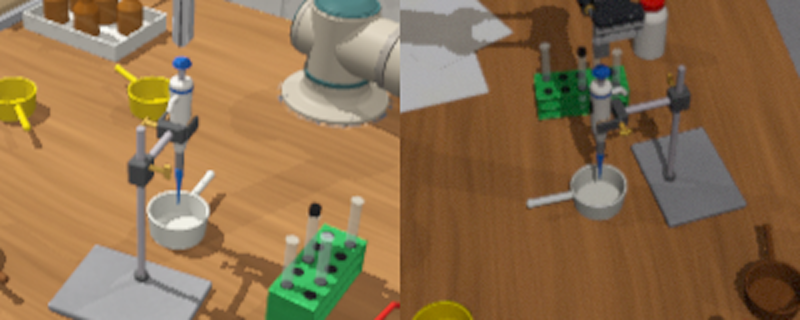

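The fingers stand over the blue cap in both views, and the dish stands free below the tip. Now I'll press in small steps, logging the force.

Run:
```python
from h import *
ax=np.array([.5395,-.0105]); z=.345+.025
def f(): return np.mean([telemetry.current_wrist_force()[2] for _ in range(3)])
f0=f()
hit=r.move_l([*ax,.312+.025-.006],vel=.012,guard=1.2)
z=telemetry.current_ee_pos()[2]; print("contact",hit,z-.025,f()-f0,telemetry.current_t())
log=[]; 
if hit:
  zt=z
  while telemetry.current_t()<52 and zt>z-.019:
    zt-=.0004; g=r.move_l([*ax,zt],vel=.006,guard=5)
    F=f()-f0; log.append((round((z-telemetry.current_ee_pos()[2])*1e3,2),round(F,1)))
    if F>13 or g: break
  print(log,telemetry.current_t(),g)
```

```text
contact True 0.3197390715363156 2.2133724824703864 23.7417
[(np.float64(0.3), np.float64(2.6)), (np.float64(0.8), np.float64(2.0)), (np.float64(1.21), np.float64(2.2)), (np.float64(1.6), np.float64(2.1)), (np.float64(2.03), np.float64(2.1)), (np.float64(2.4), np.float64(3.5)), (np.float64(2.82), np.float64(2.1)), (np.float64(3.22), np.float64(1.7)), (np.float64(3.61), np.float64(2.0)), (np.float64(3.99), np.float64(2.5)), (np.float64(4.38), np.float64(2.1)), (np.float64(4.79), np.float64(2.3)), (np.float64(5.2), np.float64(2.7)), (np.float64(5.6), np.float64(2.5)), (np.float64(5.99), np.float64(3.3)), (np.float64(6.41), np.float64(3.3)), (np.float64(6.83), np.float64(3.5)), (np.float64(7.22), np.float64(2.8)), (np.float64(7.6), np.float64(2.2)), (np.float64(7.9), np.float64(4.3)), (np.float64(8.07), np.float64(5.4)), (np.float64(8.4), np.float64(5.4)), (np.float64(8.72), np.float64(6.1)), (np.float64(9.07), np.float64(6.3)), (np.float64(9.3), np.float64(6.8)), (np.float64(9.59), np.float64(6.9)), (np.float64(9.88), np.float64(8.3)), (np.float64(10.29), np.float64(7.5)), (np.float64(10.68), np.float64(7.3)), (np.float64(11.0), np.float64(7.3)), (np.float64(11.39), np.float64(8.0)), (np.float64(11.71), np.float64(7.8)), (np.float64(12.07), np.float64(9.1)), (np.float64(12.42), np.float64(8.4)), (np.float64(12.78), np.float64(8.7)), (np.float64(13.12), np.float64(7.7)), (np.float64(13.46), np.float64(8.1)), (np.float64(13.78), np.float64(9.3)), (np.float64(14.03), np.float64(8.7)), (np.float64(14.09), np.float64(10.6)), (np.float64(14.12), np.float64(12.7)), (np.float64(14.14), np.float64(12.8)), (np.float64(14.18), np.float64(15.2))] 34.4917 False
```

The force trace shows the first stop at about 8 mm past contact, the ejector spring after it, and the firm second stop at 14.1 mm. The press ended at 15 N. Now I'll release and check.

Run:
```python
from h import *
ax=[.5395,-.0105]
r.move_l([*ax,.37],vel=.02); r.move_l([*ax,.43],vel=.1); r.move_l([.40,-.12,.43],vel=.2); r.hold(.3)
print(telemetry.current_wrist_force(),telemetry.current_t())
k=[]
for c,(v,w) in {"scene":(130,180),"side":(110,170)}.items():
    im=vision.snapshot(c)[v:v+130,w:w+130]; k.append(cv2.cvtColor(im,cv2.COLOR_RGB2BGR))
    for t in("tip_mid","tip","dish","handle_top","rack"): print(c,t,[(np.round(d["at"],3).tolist(),round(d["score"],2)) for d in models.mark_of(t,c)[:2]])
cv2.imwrite("pics/post.png",cv2.resize(np.hstack(k),None,fx=3,fy=3,interpolation=cv2.INTER_CUBIC))
```

```text
[ 0.26834981 -0.82068937  0.46075395] 38.85
scene tip_mid [([0.541, -0.013, 0.04], 0.54)]
scene tip [([0.538, -0.012, 0.114], 0.65), ([0.542, -0.012, 0.003], 0.45)]
scene dish [([0.537, -0.014, 0.004], 0.89), ([0.793, -0.256, 0.0], 0.81)]
scene handle_top [([0.542, -0.013, 0.286], 0.74)]
scene rack [([0.531, 0.24, 0.001], 0.66), ([0.54, -0.008, 0.003], 0.56)]
side tip_mid [([0.537, -0.012, 0.037], 0.38)]
side tip [([0.434, -0.025, 0.032], 0.52), ([0.539, -0.01, 0.007], 0.42)]
side dish [([0.26, -0.263, 0.002], 0.97), ([0.642, -0.512, 0.001], 0.88)]
side handle_top [([0.537, -0.011, 0.293], 0.83)]
side rack [([0.538, 0.24, -0.002], 0.59)]
```

View pics/post.png

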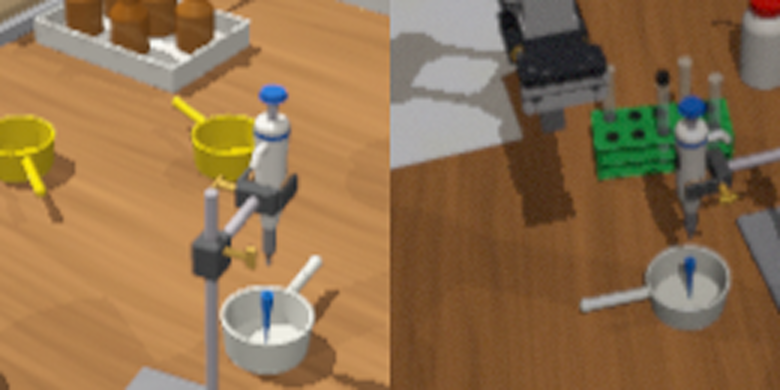

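The blue tip is in the bowl at (267,315) and (690,278). The button is back up and the nozzle is bare, so I'll hand in the job.

```bash
python3 -c "
from h import *
print(r.sign_off())"
```

```text
the job is handed in; nothing more can be done
None
```

I slid the white dish under the tip (about 2 mm off centre) and let go of it, then pressed the button to the second stop at about 15 N; the tip dropped into the dish, the button came back up, and I handed the job in at about 39 s.

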